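Fish the collar out from under the polisher guard

TASK

A brass ring has dropped under the wire guard of the polisher: with the telescopic hooked rod reach in under the guard, catch the ring and draw it along the tray until it is fully home against both bars of the V stop. Once it is home keep a light, steady pull on it for about a second so that it is snug, never forcing it or digging the rod into the tray or guard; then unhook the rod without shifting the ring and lay it back on the cork mat. Do not touch the ring with the gripper, and leave everything else where it is.

Things in the scene. Friction and masses are not known exactly. Their poses are not given: they have to be found in the camera images.
- collar: Dropped part: flat brass ring (a spindle collar), outside diameter 44, hole diameter 26, height 9, about 75 g, lying flat on the tray under the wire guard. Origin: centre of its underside.
- tray: Fixed polisher stand: aluminium tray plate 150 (x) by 265 (y), top face 10 above the bench, from y = -50 to +215 mm. Origin: at bench level below the seat of the V stop. Open at its -y end; the bench there is clear for 0.4 m but for the flat mat. Side kerbs 8 high at x = +-73 from y = +75 on. Green motor behind, to y = +350.
- guard_front (a point): Centre of the guard's open front, on the tray's top face, 75 mm along the tray's +y from the seat; axes as the tray. The black wire guard runs from here 137 mm towards +y, closed at sides (x = +-69) and back; bars 4 thick, roof bars 23 apart, roof underside 76 above the tray's face. From y = +120 of here a felt wheel hangs, lowest point 34 above the tray's face.
- stop_apex (a point): Inner corner of the blue V stop, on the tray's face, 31 mm along the tray's -y from the seat; axes as the tray. Two rigid bars, 10 high, 8 thick, each at 45 degrees to the tray's y, mouth towards +y (the guard) and 88 wide. Both inner faces lie 22 mm from the seat, so the ring fits against both. Outermost point 14 mm behind this corner.
- seat (a point): Point on the tray's top face where the centre of the ring's underside lies when it is fully home against both bars of the V stop. Axes as the tray.
- rod: Loose telescopic hooked rod, 160 g, standing hook down on the mat. Orange handle block 80 long (x) by 24 wide (y) by 42 high; z up; origin: centre of the handle's underside. A steel tube of diameter 9, axis 34 above the underside, runs along +x; a thinner rod (diameter 6) is pulled out of it and bends straight down at its end: the hook pin. Centre of mass about 40 mm ahead of origin.
- rod_grip (a point): Centre of the rod's handle, 26 above its underside; the place to grip, across the 24 mm width. Axes as the rod.
- tube_end (a point): Front end of the rod's outer tube, 200 mm along +x from the handle's centre and 34 above its underside. Beyond it the inner rod is out by an amount that differs each time and is not reported: the hook pin (diameter 6, lower end level with the handle's underside) stands 270 to 325 mm from the handle's centre. It keeps its length under pulls below 40 N; feel for it, or look.
- mat: Fixed flat cork mat 420 (x) by 150 (y) by 3 thick on the bench, where the rod lies and belongs. Origin: centre of its underside, long side along x.
- polish_bar: Bystander: reddish polishing bar 18 by 50 by 18, loose on the tray under the guard, beside the +x side. Origin: centre of underside.
- pliers: Bystander: red-handled pliers, 165 long, 12 high. Origin at the pivot, handles to -x.
- shears: Bystander: black metal shears, 160 long, 10 high. Origin at the pivot, handles to -x.
- pencil: Bystander: yellow pencil 160 by 8 by 8. Origin: centre of underside.
- sanding_block: Bystander: green sanding block 100 by 65 by 35. Origin: centre of underside.
Things that resemble listed ones, but are neither listed nor needed, are in the scene too. Of the things shaped like the collar, the brass one is meant.

How it is judged:
By the outcome, as a careful person would: the job done as asked, in the order asked, and still so for the second after the job is handed in, with the robot touching nothing.
It also fails if it takes over 72 s, if anything falls off the work surface, if the arm or the gripper's body presses on something with over 40 N, if the wrist force passes 120 N, or if a joint passes its speed limit or range.

ROBOT

A 6-joint arm with a two-finger parallel gripper is mounted at the origin on the work surface. World frame = base frame: x ahead of the robot, y to its left, z up, the work surface at z = 0. Lengths are in m, angles in rad, forces in N, time in s.
With the tool pointing down it reaches from about 0.25 to 0.8 m from the base axis. Payload 8.5 kg.
Tool frame: the origin (TCP) lies at the very end of the fingers, on their centre line; the grasp point (between the pads) lies behind it (ctrl.pinch_z is the z of the grasp point in the tool frame, in m); z points along the fingers, y is the line along which they close (so a half turn about z gives the same grasp; the last joint's range is limited). The gripper opens to 85 mm and grips with 20 to 120 N. Pads are 22 mm wide; open, the fingers measure 114 mm over their backs; the gripper's body (76 mm by 85 mm) begins 54 mm behind the grasp point. The pads swing forward as they close: fully open they stand 13 mm farther back than shut.
Start: joints at [-1.171, 0.238, -0.013, 1.319, 0, 1.571], TCP at [0.204, -0.484, 0.202] pointing down, gripper open.
Joint ranges: [-2.66, 2.66], [-1.03, 1.9], [-1.14, 1.46], [-1.82, 2.27], [-1.45, 1.34], [-3.14, 3.14]. Speed limits (rad/s): [2.22, 2.22, 2.79, 3.14, 3.14, 3.14].

INTERFACE

Orientations are given as a rotation vector (axis times angle).
In Python, from workcell import ctrl gives the robot as it stands.
- The arm moves only by the tool send_rows, never from a script. Its argument "commands" is a list of rows, each a list of 3 entries, a list of its own where there are three numbers: the closure, from 0 (fully open) to 1 (shut), then the shift along the world's x, y, z each as a share of 0.3 m, from -1 to 1, then the turn, a rotation vector about the world's x, y, z each as a share of 360 degrees, from -1 to 1. In form: [[gripper, [x, y, z], [ax, ay, az]], ...]. A call has 1 to 20 rows; each row is the pose to reach, as a shift and turn from the pose commanded when the call began, turning the shorter way round; what a row does not reach only later rows make up. A row lasts 1/10 s, in which the tool goes at most 50 mm and 8.59 degrees, less where a joint would pass 70% of its speed; a pose out of reach is approached as far as the arm can. A call with a number of a shift or a turn outside -1 to 1 is refused whole. A call with a gripper value outside its range is refused whole. The fingers move at their own pace and stop on an object; "squeeze" is the grip in N (left out, the last holds). Time passes only in rows, so rows that repeat a pose let the fingers close. It gives the time, the measured TCP pose, the force, the opening and the grip force at its end, in the units of the state.
- ctrl.get_obs(): the state, without advancing time (a new reading comes with each control period).
- ctrl.grab_frame(name): name is "side" or "top" or "wrist"; returns a dict with "color" (480x640x3 uint8, red, green, blue), "vertical_fov" (degrees; the focal length in pixels is half the picture's height over the tangent of half this angle, whatever the lens; pixels are square), "cx", "cy" (the principal point, pixels), "k1" (the pictures are not rectified: a ray, as slopes to the right and down, at radius r is drawn at 1 + k1 r^2 times it, then the intrinsics apply), "R" (3x3) and "t" (3): a world point X has camera coordinates R X + t. Camera axes: x right, y down, z forward; pixel columns grow to the right and rows downward; lengths in m; the calibration is good to about 2 mm. A picture is of the moment at which its call begins. There is no depth.
- ctrl.hand_in(): hands the job in; it is judged then, once.
The state is a dict: "t": time; "q": joint angles; "joint_velocities": joint speeds; "effort": joint torques, N m; "tool_pos": TCP position; "eef_rot": TCP orientation; "ft_force": force on the tool from outside, world axes, zero at the start; "torque": the same for the moment, N m; "width": finger opening in m; "finger_force": force on a finger pad.
Only numpy, scipy, OpenCV 4.12 (cv2) and the standard library are available. Lean on these libraries where they do the work, as an engineer would, in place of code of your own. Each camera call takes 0.05 s, during which the arm holds its last target. There are 200 camera calls.

## Working session

There is one attempt and no reset: what is moved stays moved. The work goes in short steps, Python scripts to look and compute and a tool call to move; the robot and the scene stay as the last step left them, time stands still between calls to the robot, and variables do not carry over. Pictures are saved under pics/ and viewed, at most 10 in all, crops included, and the job is handed in when it is done.

Besides the shell and the picture viewer there is one more tool, called after "Emit:" as a command line: name --argument value ..., lists and objects as JSON in quotes. send_rows: Moves the arm, as the interface text tells. Its arguments: {"type":"object","properties":{"commands":{"type":"array"},"squeeze":{"type":"number"}},"required":["commands"]}

```bash
mkdir -p pics
cat > h.py <<'E'
import numpy as np, cv2, pickle
from workcell import ctrl
from scipy.spatial.transform import Rotation as Rot
def grab(n,fn):
    f=ctrl.grab_frame(n); pickle.dump(f,open(f'pics/{fn}.pkl','wb'))
    cv2.imwrite(f'pics/{fn}.png',f['color'][:,:,::-1]); return f
def load(fn): return pickle.load(open(f'pics/{fn}.pkl','rb'))
def K(f):
    F=240/np.tan(np.radians(f['vertical_fov'])/2); return np.array([[F,0,f['cx']],[0,F,f['cy']],[0,0,1.]])
def D(f): return np.array([f['k1'],0,0,0,0.])
def onz(f,px,z):
    p=cv2.undistortPoints(np.array(px,float).reshape(-1,1,2),K(f),D(f)).reshape(-1,2)
    R=np.array(f['R']);t=np.array(f['t']); d=np.c_[p,np.ones(len(p))]@R; c=-R.T@t
    return c+d*((np.atleast_1d(z)-c[2])/d[:,2])[:,None]
def proj(f,X):
    return cv2.projectPoints(np.array(X,float).reshape(-1,1,3),cv2.Rodrigues(np.array(f['R']))[0],np.array(f['t'],float),K(f),D(f))[0].reshape(-1,2)
E
python3 - <<'E'
from h import *
for n in('top','side'):
    f=grab(n,n+'0'); print(n,f['vertical_fov'],f['k1'],-np.array(f['R']).T@f['t'])
print(ctrl.get_obs(),ctrl.pinch_z)
a=cv2.imread('pics/top0.png');cv2.imwrite('pics/t.png',cv2.resize(a,(800,600)))
E
```

```text
top 43.80571352507001 -0.0845276520908351 [0.26751535 0.00824531 1.28339328]
side 52.48080134558845 -0.05291978229622511 [0.1164776  1.11126878 0.71977148]
{'t': 0.1, 'q': array([-1.17101750e+00,  2.38732940e-01, -1.41697016e-02,  1.31917528e+00,
        6.26529373e-06,  1.57081550e+00]), 'joint_velocities': array([-0.00016078, -0.00108326,  0.00303064, -0.00099292, -0.00101777,
       -0.00062007]), 'effort': array([-1.82486081e-03, -5.39718819e+01,  3.46998954e+01,  1.34650499e-02,
       -5.94117114e-05,  3.00103034e-05]), 'tool_pos': array([ 0.20418392, -0.48323294,  0.20153564]), 'eef_rot': array([-3.07781264e+00, -6.23518437e-01,  3.89944811e-04]), 'ft_force': array([-0.30755341, -0.06605844,  0.71033868]), 'torque': array([-0.01980343,  0.04078234,  0.00089991]), 'finger_force': 0.0, 'width': 0.0852766140496901} -0.0187
```

View pics/top0.png

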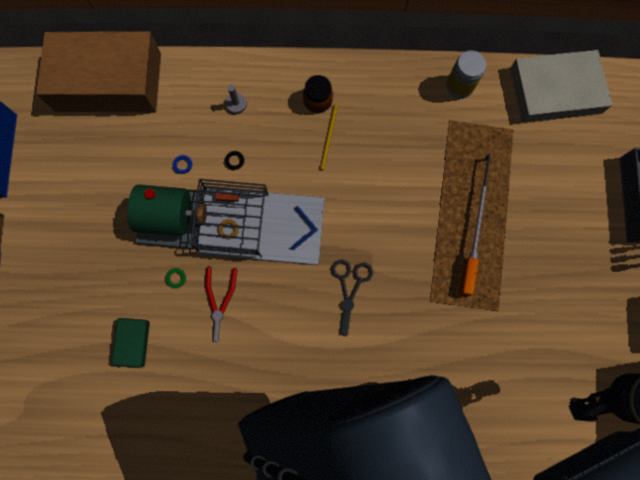

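View pics/side0.png

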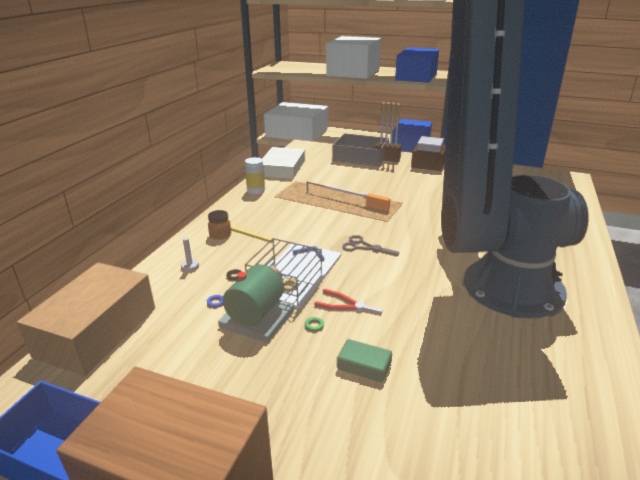

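Both views: the tray, guard (x≈165-325, y≈180-265 in top) and stop are at the left, the ring at about (228,229) in the top view; the rod lies on the mat from its handle (470,276) to the hook (487,157). I'll enlarge both regions.

Run:
```python
from h import *
a=cv2.imread('pics/top0.png')
a=np.clip(a*1.6,0,255).astype('uint8')
cv2.imwrite('pics/c1.png',cv2.resize(a[165:285,120:340],None,fx=3.6,fy=3.6,interpolation=cv2.INTER_CUBIC))
cv2.imwrite('pics/c2.png',cv2.resize(a[110:320,420:520],None,fx=2.85,fy=2.85,interpolation=cv2.INTER_CUBIC))
```

```text
(no output)
```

View pics/c1.png

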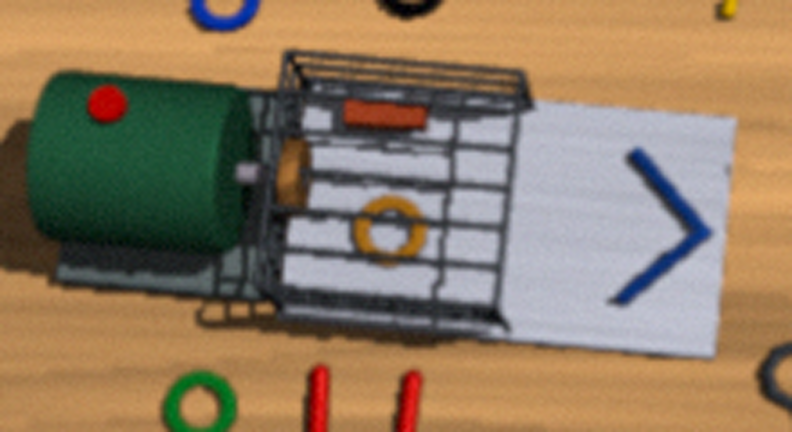

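View pics/c2.png

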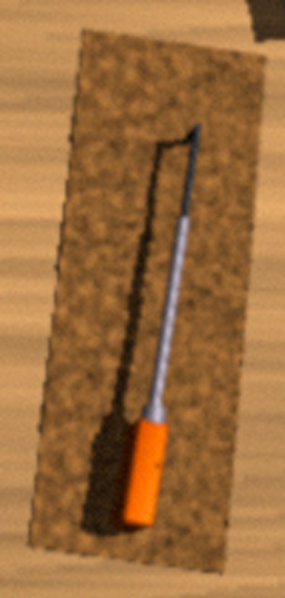

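The enlarged crops show the following:
- **Tray:** front corners at (736,118) and (715,357).
- **V stop:** outer corner at (711,232).
- **Ring:** centre at (390,230).
- **Rod:** handle top from (153,423) to (138,525), tube end at (185,217), bend at (196,127).

Run:
```python
from h import *
np.set_printoptions(precision=4,suppress=True)
f=load('top0')
c1=lambda p:[(120+u/3.6-.4,165+v/3.6-.4) for u,v in p]; c2=lambda p:[(420+u/2.85-.4,110+v/2.85-.4) for u,v in p]
T=onz(f,c1([(736,118),(715,357),(57,283)]),.01);print('tray',T, np.linalg.norm(T[0]-T[1]),np.linalg.norm(T[2]-T[1]))
d=T[0]-T[1];print('xaxis ang',np.degrees(np.arctan2(d[1],d[0])), np.degrees(np.arctan2(*( (T[2]-T[1])[[1,0]])))-90)
V=onz(f,c1([(711,232),(635,150),(618,303)]),.02);print('V',V)
print('ring',onz(f,c1([(390,230),(353,230),(427,230)]),.019))
H=onz(f,c2([(153.5,423),(138,525)]),.045);print('handle',H,H.mean(0),np.linalg.norm(H[0]-H[1]))
t=onz(f,c2([(154,410),(185,217),(196,127)]),.037);print('tube',t)
for a,b in((H[1],H[0]),(t[0],t[1]),(t[0],t[2])):
  e=b-a;print(np.degrees(np.arctan2(e[1],e[0])),np.linalg.norm(t-H.mean(0),axis=1))
M=onz(f,c2([(83,30),(265,57),(224,573),(30,546)]),.003);print('mat',M,M.mean(0))
```

```text
tray [[ 0.6059 -0.0092  0.01  ]
 [ 0.458   0.0014  0.01  ]
 [ 0.4964  0.4007  0.01  ]] 0.1482944101244156 0.4011405262012733
xaxis ang -4.0898480376659565 -5.483769128029124
V [[0.5323 0.005  0.02  ]
 [0.5822 0.0518 0.02  ]
 [0.4881 0.0598 0.02  ]]
ring [[0.5306 0.1981 0.019 ]
 [0.5302 0.2204 0.019 ]
 [0.5309 0.1758 0.019 ]]
handle [[ 0.4702 -0.3269  0.045 ]
 [ 0.3941 -0.313   0.045 ]] [ 0.4322 -0.3199  0.045 ] 0.07734715752188841
tube [[ 0.4814 -0.3297  0.037 ]
 [ 0.6318 -0.3591  0.037 ]
 [ 0.7045 -0.3708  0.037 ]]
-10.324802238716748 [0.0508 0.2036 0.2772]
-11.032579813693799 [0.0508 0.2036 0.2772]
-10.428409807701481 [0.0508 0.2036 0.2772]
mat [[ 0.7963 -0.2927  0.003 ]
 [ 0.7773 -0.4405  0.003 ]
 [ 0.3627 -0.389   0.003 ]
 [ 0.3815 -0.2409  0.003 ]] [ 0.5794 -0.3408  0.003 ]
```

Emit:
send_rows --commands '[[0,[0.15,0.11,-0.04],[0,0,-0.0186]],[0,[0.31,0.22,-0.08],[0,0,-0.0372]],[0,[0.46,0.33,-0.12],[0,0,-0.0558]],[0,[0.61,0.43,-0.16],[0,0,-0.0745]],[0,[0.767,0.54,-0.2],[0,0,-0.0931]],[0,[0.767,0.54,-0.2],[0,0,-0.0931]],[0,[0.767,0.54,-0.2],[0,0,-0.0931]],[0,[0.767,0.54,-0.2],[0,0,-0.0931]]]'

```text
t: 0.9
tool_pos: [0.4346, -0.3208, 0.1415]
eef_rot: [-3.128, 0.287, 0.002]
ft_force: [-0.9, -0.2, -0.1]
width: 0.0857
finger_force: 0.0
```

Run:
```python
from h import *
o=ctrl.get_obs();print(o['tool_pos'],Rot.from_rotvec(o['eef_rot']).as_matrix().round(3),o['q'].round(3),o['ft_force'])
f=grab('wrist','w1')
for x in range(-40,41,40):
  pass
p=np.array([.434,-.321,.045]);u=np.array([.983,-.184,0]);print(proj(f,[p,p+.04*u,p-.04*u,p+.2*u]))
```

```text
[ 0.43458258 -0.32075529  0.14147531] [[ 0.983 -0.182 -0.001]
 [-0.182 -0.983  0.001]
 [-0.001 -0.    -1.   ]] [-0.636  0.292 -0.097  1.184 -0.     2.689] [-0.94985462 -0.18304021 -0.05250168]
[[317.62722771 232.40378479]
 [317.83740712 182.26382173]
 [317.43449678 278.12152861]
 [318.88351304 -72.14775372]]
```

View pics/w1.png

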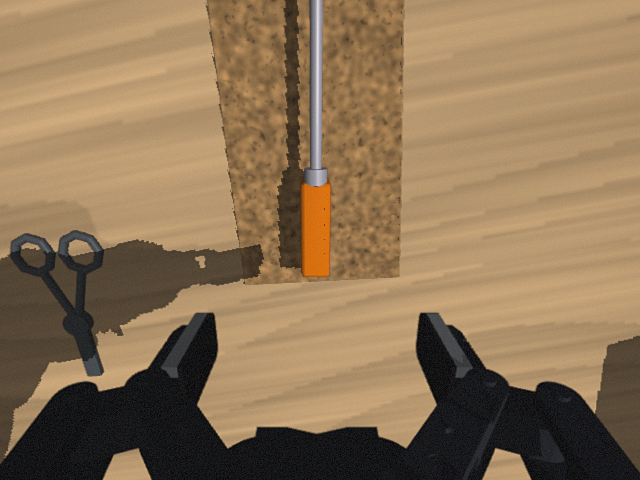

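The wrist view shows the handle front edge at row 183, its rear at 276 and its centre at column 316. That agrees with the prediction to about 1 mm, so I'm descending and gripping.

Emit:
send_rows --commands '[[0,[0,0,-0.12],[0,0,0]],[0,[0,0,-0.24],[0,0,0]],[0,[0,0,-0.34],[0,0,0]],[0,[0,0,-0.41],[0,0,0]],[0,[0,0,-0.435],[0,0,0]],[0,[0,0,-0.435],[0,0,0]],[1,[0,0,-0.435],[0,0,0]],[1,[0,0,-0.435],[0,0,0]],[1,[0,0,-0.435],[0,0,0]],[1,[0,0,-0.435],[0,0,0]],[1,[0,0,-0.435],[0,0,0]],[1,[0,0,-0.435],[0,0,0]],[1,[0,0,-0.435],[0,0,0]],[1,[0,0,-0.435],[0,0,0]]]' --squeeze 80

```text
t: 2.35
tool_pos: [0.4348, -0.3217, 0.0125]
eef_rot: [3.128, -0.29, 0.002]
ft_force: [-2.1, 1.5, 8.3]
width: 0.0202
finger_force: 78.1
```

Emit:
send_rows --commands '[[1,[0,0,0.03],[0,0,0]],[1,[0,0,0.12],[0,0,0]],[1,[0,0,0.22],[0,0,0.01]],[1,[0.01,0.02,0.29],[0,0,0.03]],[1,[0.03,0.05,0.3],[0,0,0.052]],[1,[0.05,0.09,0.3],[0,0,0.074]],[1,[0.07,0.13,0.3],[0,0,0.096]],[1,[0.09,0.17,0.3],[0,0,0.118]],[1,[0.11,0.21,0.3],[0,0,0.14]],[1,[0.13,0.25,0.3],[0,0,0.162]],[1,[0.15,0.29,0.3],[0,0,0.184]],[1,[0.17,0.33,0.3],[0,0,0.206]],[1,[0.19,0.36,0.3],[0,0,0.228]],[1,[0.203,0.385,0.3],[0,0,0.248]],[1,[0.203,0.393,0.28],[0,0,0.2658]],[1,[0.203,0.393,0.22],[0,0,0.2658]],[1,[0.203,0.393,0.16],[0,0,0.2658]],[1,[0.203,0.393,0.16],[0,0,0.2658]],[1,[0.203,0.393,0.16],[0,0,0.2658]]]'

```text
t: 4.25
tool_pos: [0.4952, -0.2036, 0.06]
eef_rot: [-2.314, -2.124, 0.001]
ft_force: [-0.1, -0.1, -1.1]
width: 0.0205
finger_force: 78.6
```

Run:
```python
from h import *
o=ctrl.get_obs();print(o['tool_pos'],np.degrees(np.arctan2(*Rot.from_rotvec(o['eef_rot']).as_matrix()[[1,0],0])),o['ft_force'])
f=grab('top','t2');g=grab('side','s2')
a=np.clip(f['color'][:,:,::-1]*1.6,0,255).astype('uint8')[170:270,180:340]
b=g['color'][200:340,200:440,::-1]
# stitch top crop (x4 ->640x400) 
cv2.imwrite('pics/c3.png',cv2.resize(a,None,fx=5,fy=5,interpolation=cv2.INTER_CUBIC))
cv2.imwrite('pics/c4.png',cv2.resize(b,None,fx=3.3,fy=3.3,interpolation=cv2.INTER_CUBIC))
```

```text
[ 0.49519768 -0.20358107  0.05997654] 85.08173021871734 [-0.08050537 -0.13193992 -1.14461058]
```

View pics/c3.png

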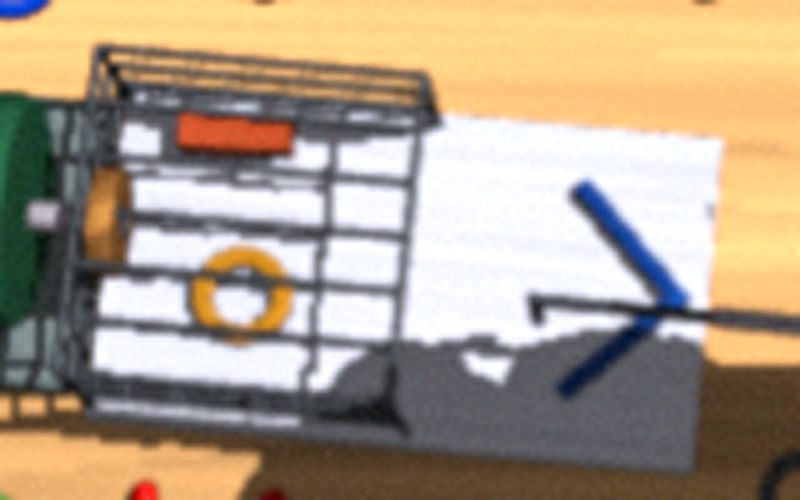

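View pics/c4.png

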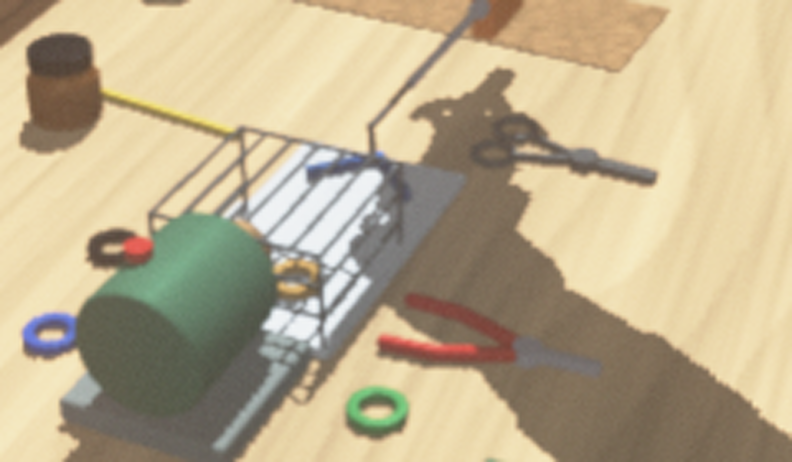

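Top crop: the bend is at (536,299), the pin's lower end at (538,318) and the ring's hole at (243,293). Side crop: the bend is at (371,125) and the pin's end at about (373,152). Next I triangulate the pin from both views.

Run:
```python
from h import *
np.set_printoptions(precision=4,suppress=True)
f=load('t2');g=load('s2')
ct=lambda u,v:(180+u/5-.4,170+v/5-.4); cs=lambda u,v:(200+u/3.3-.35,200+v/3.3-.35)
def tri(a,b):
    P=[np.c_[np.array(h['R']),h['t']] for h in(f,g)]
    n=[cv2.undistortPoints(np.array([[p]],float),K(h),D(h)).reshape(2,1) for h,p in((f,a),(g,b))]
    X=cv2.triangulatePoints(P[0],P[1],n[0],n[1]);return (X[:3]/X[3]).ravel()
print('bend',tri(ct(536,299),cs(371,125)),'end',tri(ct(538,318),cs(373,152)))
print('fixed z', onz(f,[ct(536,299),ct(538,318)],[.0845,.0505]))
u=np.array([np.cos(np.radians(85.1)),np.sin(np.radians(85.1)),0])
print('pred L .275',np.array([.4952,-.2036,.0845])+.275*u)
print('ring',onz(f,[ct(243,293),ct(191,293),ct(295,293),ct(243,246),ct(243,342)],.019))
print('V outer apex',onz(f,[ct(690,300),ct(583,182),ct(566,396)],.020),'front corners',onz(f,[ct(722,138),ct(693,470)],.010))
```

```text
bend [0.5183 0.0676 0.0809] end [0.5161 0.068  0.0562]
fixed z [[0.517  0.0673 0.0845]
 [0.5159 0.0679 0.0505]]
pred L .275 [0.5187 0.0704 0.0845]
ring [[0.5312 0.1976 0.019 ]
 [0.5308 0.2202 0.019 ]
 [0.5316 0.175  0.019 ]
 [0.5521 0.1985 0.019 ]
 [0.5096 0.1966 0.019 ]]
V outer apex [[0.5311 0.0039 0.02  ]
 [0.5828 0.0514 0.02  ]
 [0.4881 0.0565 0.02  ]] front corners [[ 0.6063 -0.0091  0.01  ]
 [ 0.4584  0.0014  0.01  ]]
```

Emit:
send_rows --commands '[[1,[0,0,-0.03],[0,0,0]],[1,[0,0,-0.067],[0,0,0]],[1,[0.003,0.03,-0.067],[0,0,0]],[1,[0.008,0.08,-0.067],[0,0,0]],[1,[0.015,0.14,-0.067],[0,0,0]],[1,[0.022,0.2,-0.067],[0,0,0]],[1,[0.029,0.26,-0.067],[0,0,0]],[1,[0.035,0.32,-0.067],[0,0,0]],[1,[0.041,0.37,-0.067],[0,0,0]],[1,[0.045,0.41,-0.067],[0,0,0]],[1,[0.048,0.43,-0.067],[0,0,0]],[1,[0.048,0.433,-0.07],[0,0,0]],[1,[0.048,0.433,-0.085],[0,0,0]],[1,[0.048,0.433,-0.1],[0,0,0]],[1,[0.048,0.433,-0.107],[0,0,0]],[1,[0.048,0.433,-0.107],[0,0,0]],[1,[0.048,0.433,-0.107],[0,0,0]]]'

```text
t: 6.05
tool_pos: [0.5096, -0.074, 0.0273]
eef_rot: [-2.315, -2.123, 0.0]
ft_force: [0.0, -1.0, -0.9]
width: 0.0206
finger_force: 78.6
```

Run:
```python
from h import *
o=ctrl.get_obs();print(o['tool_pos'],o['ft_force'],o['torque'])
f=grab('top','t3');g=grab('side','s3')
a=np.clip(f['color'][:,:,::-1]*1.6,0,255).astype('uint8')[195:255,195:275]
b=g['color'][255:315,260:340,::-1]
r=lambda i:cv2.resize(i,(400,300),interpolation=cv2.INTER_CUBIC)
cv2.imwrite('pics/c5.png',np.hstack([r(a),r(b)]))
```

```text
[ 0.5096283  -0.074037    0.02734999] [ 0.03354557 -0.95288968 -0.93072696] [-0.03940488 -0.04148854 -0.01408321]
```

View pics/c5.png

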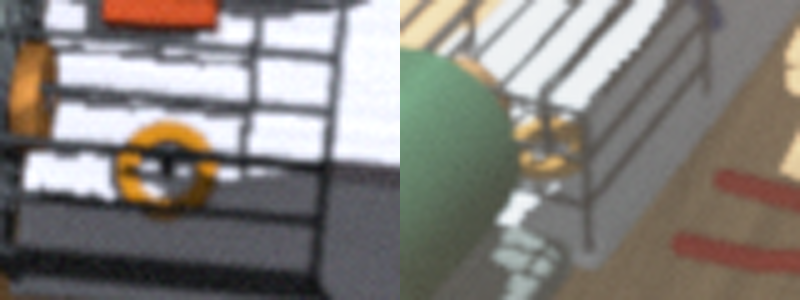

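The pin (at about (168,163) in the left half) stands inside the ring's hole, well clear of its edges. I'm lowering it gently.

Emit:
send_rows --commands '[[1,[0,0,-0.004],[0,0,0]],[1,[0,0,-0.008],[0,0,0]],[1,[0,0,-0.012],[0,0,0]],[1,[0,0,-0.015],[0,0,0]],[1,[0,0,-0.015],[0,0,0]],[1,[0,0,-0.015],[0,0,0]]]'

```text
t: 6.75
tool_pos: [0.5097, -0.0737, 0.0229]
eef_rot: [-2.315, -2.124, 0.0]
ft_force: [0.2, -0.9, -1.1]
width: 0.0203
finger_force: 78.7
```

Emit:
send_rows --commands '[[1,[0,0,-0.002],[0,0,0]],[1,[0,0,-0.004],[0,0,0]],[1,[0,-0.01,-0.004],[0,0,0]],[1,[0,-0.025,-0.004],[0,0,0]],[1,[0,-0.04,-0.004],[0,0,0]],[1,[0,-0.055,-0.004],[0,0,0]],[1,[0,-0.07,-0.004],[0,0,0]],[1,[0,-0.085,-0.004],[0,0,0]],[1,[0,-0.1,-0.004],[0,0,0]],[1,[0,-0.1,-0.004],[0,0,0]]]'

```text
t: 7.75
tool_pos: [0.5097, -0.1044, 0.0218]
eef_rot: [2.315, 2.123, -0.0]
ft_force: [0.6, -0.1, -1.2]
width: 0.0207
finger_force: 78.7
```

Run:
```python
from h import *
np.set_printoptions(precision=4,suppress=True)
o=ctrl.get_obs();print(o['tool_pos'],o['ft_force'])
f=grab('top','t4');a=f['color'].astype(int)
h=cv2.cvtColor(f['color'],cv2.COLOR_RGB2HSV)
m=cv2.inRange(h,(12,120,60),(28,255,255));m[:185]=0;m[258:]=0;m[:,:215]=0;m[:,330:]=0
n,l,s,c=cv2.connectedComponentsWithStats(m);print([(s[i],c[i]) for i in range(1,n) if s[i][4]>8])
ys,xs=np.nonzero(m);print(xs.min(),xs.max(),ys.min(),ys.max())
print(onz(f,[((xs.min()+xs.max())/2,(ys.min()+ys.max())/2)],.019))
```

```text
[ 0.5097 -0.1044  0.0218] [ 0.5558 -0.1426 -1.1972]
[(array([244, 185,  10,   1,  10], dtype=int32), array([248.5, 185. ])), (array([255, 185,   8,   2,   9], dtype=int32), array([258.1111, 185.8889])), (array([266, 185,  64,  46, 779], dtype=int32), array([307.0706, 195.3402])), (array([230, 220,  16,   5,  53], dtype=int32), array([237.7925, 222.1321])), (array([228, 226,   5,   7,  26], dtype=int32), array([229.9231, 228.9615])), (array([240, 231,   7,   6,  20], dtype=int32), array([243.05, 233.6 ])), (array([322, 237,   8,   9,  37], dtype=int32), array([325.5405, 240.8378]))]
216 329 185 245
[[0.5621 0.1024 0.019 ]]
```

Emit:
send_rows --commands '[[1,[0,-0.02,0],[0,0,0]],[1,[0.001,-0.05,0],[0,0,0]],[1,[0.001,-0.085,0],[0,0,0]],[1,[0.002,-0.12,0],[0,0,0]],[1,[0.002,-0.155,0],[0,0,0]],[1,[0.003,-0.19,0],[0,0,0]],[1,[0.003,-0.225,0],[0,0,0]],[1,[0.004,-0.26,0],[0,0,0]],[1,[0.004,-0.29,0],[0,0,0]],[1,[0.005,-0.315,0],[0,0,0]],[1,[0.005,-0.335,0],[0,0,0]],[1,[0.006,-0.355,0],[0,0,0]],[1,[0.006,-0.37,0],[0,0,0]],[1,[0.006,-0.37,0],[0,0,0]]]'

```text
t: 9.2
tool_pos: [0.5116, -0.2153, 0.0218]
eef_rot: [2.315, 2.123, -0.0]
ft_force: [-0.0, -0.5, -1.7]
width: 0.0203
finger_force: 78.7
```

Run:
```python
from h import *
o=ctrl.get_obs();print(o['tool_pos'],o['ft_force'])
f=grab('top','t5')
a=np.clip(f['color'][:,:,::-1]*1.6,0,255).astype('uint8')[190:260,250:345]
cv2.imwrite('pics/c6.png',cv2.resize(a,None,fx=8,fy=8,interpolation=cv2.INTER_CUBIC))
```

```text
[ 0.51161513 -0.21528155  0.02178691] [-0.04275798 -0.52670454 -1.72744114]
```

View pics/c6.png

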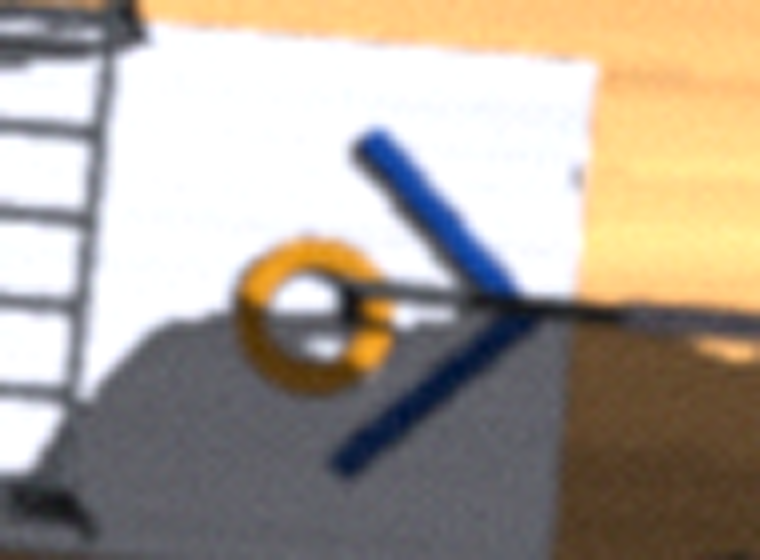

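The ring (centre about (315,315) in the crop) follows the pin and lies about 18 mm short of home, between the bars. I'm closing in slowly.

Emit:
send_rows --commands '[[1,[0.001,-0.012,0],[0,0,0]],[1,[0.001,-0.024,0],[0,0,0]],[1,[0.002,-0.034,0],[0,0,0]],[1,[0.002,-0.042,0],[0,0,0]],[1,[0.002,-0.048,0],[0,0,0]],[1,[0.002,-0.048,0],[0,0,0]]]'

```text
t: 9.85
tool_pos: [0.5121, -0.2294, 0.0218]
eef_rot: [2.315, 2.124, -0.0]
ft_force: [-0.9, 0.6, -2.2]
width: 0.0205
finger_force: 78.7
```

Emit:
send_rows --commands '[[1,[0,-0.003,0],[0,0,0]],[1,[0,-0.006,0],[0,0,0]],[1,[0,-0.006,0],[0,0,0]]]'

```text
t: 10.15
tool_pos: [0.5121, -0.231, 0.0218]
eef_rot: [-2.315, -2.124, 0.0]
ft_force: [-0.8, -0.3, -1.7]
width: 0.0201
finger_force: 78.7
```

Emit:
send_rows --commands '[[1,[0,-0.003,0],[0,0,0]],[1,[0,-0.005,0],[0,0,0]],[1,[0,-0.005,0],[0,0,0]]]'

```text
t: 10.45
tool_pos: [0.5121, -0.2325, 0.0218]
eef_rot: [-2.315, -2.124, 0.0]
ft_force: [-0.2, 0.7, -2.0]
width: 0.0201
finger_force: 78.7
```

Emit:
send_rows --commands '[[1,[0,-0.003,0],[0,0,0]],[1,[0,-0.003,0],[0,0,0]],[1,[0,-0.003,0],[0,0,0]]]'

```text
t: 10.75
tool_pos: [0.5121, -0.2334, 0.0218]
eef_rot: [2.315, 2.124, -0.0]
ft_force: [-0.0, 0.6, -1.3]
width: 0.0201
finger_force: 78.7
```

Emit:
send_rows --commands '[[1,[0,-0.003,0],[0,0,0]],[1,[0,-0.005,0],[0,0,0]],[1,[0,-0.005,0],[0,0,0]]]'

```text
t: 11.05
tool_pos: [0.5121, -0.235, 0.0218]
eef_rot: [-2.315, -2.124, 0.0]
ft_force: [0.2, 0.2, -2.1]
width: 0.0198
finger_force: 78.7
```

Emit:
send_rows --commands '[[1,[0,-0.003,0],[0,0,0]],[1,[0,-0.003,0],[0,0,0]],[1,[0,-0.003,0],[0,0,0]]]'

```text
t: 11.35
tool_pos: [0.5122, -0.2358, 0.0218]
eef_rot: [-2.315, -2.124, 0.0]
ft_force: [-0.1, 0.6, -1.8]
width: 0.0202
finger_force: 78.7
```

Emit:
send_rows --commands '[[1,[0,-0.003,0],[0,0,0]],[1,[0,-0.003,0],[0,0,0]],[1,[0,-0.003,0],[0,0,0]]]'

```text
t: 11.65
tool_pos: [0.512, -0.2361, 0.0216]
eef_rot: [-2.314, -2.124, -0.001]
ft_force: [0.9, 4.6, -3.0]
width: 0.0204
finger_force: 78.6
```

Emit:
send_rows --commands '[[1,[0,-0.003,0],[0,0,0]],[1,[0,-0.003,0],[0,0,0]],[1,[0,-0.003,0],[0,0,0]]]'

```text
t: 11.95
tool_pos: [0.5119, -0.2363, 0.0214]
eef_rot: [-2.312, -2.123, -0.002]
ft_force: [0.3, 8.1, -3.3]
width: 0.0204
finger_force: 78.5
```

Run:
```python
from h import *
f=grab('top','t6')
h=cv2.cvtColor(f['color'],cv2.COLOR_RGB2HSV)
for nm in('t5','t6'):
  f=load(nm);h=cv2.cvtColor(f['color'],cv2.COLOR_RGB2HSV)
  m=cv2.inRange(h,(10,130,40),(30,255,255));m[:212]=0;m[250:]=0;m[:,:270]=0;m[:,318]=0;m[:,314:]=0
  ys,xs=np.nonzero(m);print(xs.min(),xs.max(),ys.min(),ys.max(),len(xs))
  print([(m[:,c]>0).sum() for c in range(275,318)])
print(ctrl.get_obs()['ft_force'])
```

```text
280 298 220 238 159
[np.int64(0), np.int64(0), np.int64(0), np.int64(0), np.int64(0), np.int64(7), np.int64(11), np.int64(13), np.int64(10), np.int64(7), np.int64(8), np.int64(7), np.int64(8), np.int64(7), np.int64(7), np.int64(7), np.int64(7), np.int64(7), np.int64(8), np.int64(9), np.int64(12), np.int64(10), np.int64(9), np.int64(5), np.int64(0), np.int64(0), np.int64(0), np.int64(0), np.int64(0), np.int64(0), np.int64(0), np.int64(0), np.int64(0), np.int64(0), np.int64(0), np.int64(0), np.int64(0), np.int64(0), np.int64(0), np.int64(0), np.int64(0), np.int64(0), np.int64(0)]
289 307 219 237 166
[np.int64(0), np.int64(0), np.int64(0), np.int64(0), np.int64(0), np.int64(0), np.int64(0), np.int64(0), np.int64(0), np.int64(0), np.int64(0), np.int64(0), np.int64(0), np.int64(0), np.int64(5), np.int64(10), np.int64(13), np.int64(12), np.int64(8), np.int64(8), np.int64(6), np.int64(7), np.int64(8), np.int64(7), np.int64(8), np.int64(8), np.int64(7), np.int64(8), np.int64(11), np.int64(12), np.int64(12), np.int64(10), np.int64(6), np.int64(0), np.int64(0), np.int64(0), np.int64(0), np.int64(0), np.int64(0), np.int64(0), np.int64(0), np.int64(0), np.int64(0)]
[ 0.30725252  7.67328519 -2.28671321]
```

Emit:
send_rows --commands '[[1,[0,0.0025,0],[0,0,0]],[1,[0,0.0025,0],[0,0,0]],[1,[0,0.0025,0],[0,0,0]],[1,[0,0.0025,0],[0,0,0]],[1,[0,0.0025,0],[0,0,0]],[1,[0,0.0025,0],[0,0,0]]]'

```text
t: 12.6
tool_pos: [0.512, -0.2362, 0.0216]
eef_rot: [-2.314, -2.124, -0.001]
ft_force: [0.6, 5.9, -2.3]
width: 0.0205
finger_force: 78.6
```

Run:
```python
from h import *
np.set_printoptions(precision=4,suppress=True)
f=grab('top','t7');print(ctrl.get_obs()['ft_force'])
h=cv2.cvtColor(f['color'],cv2.COLOR_RGB2HSV)
m=cv2.inRange(h,(10,130,40),(30,255,255));m[:212]=0;m[250:]=0;m[:,:270]=0;m[:,314:]=0
p=cv2.findNonZero(m);(c,r)=cv2.minEnclosingCircle(p);print(c,r,onz(f,[c],.019))
a=np.clip(f['color'][:,:,::-1]*1.8,0,255).astype('uint8')[200:256,270:340]
cv2.imwrite('pics/c7.png',cv2.resize(a,None,fx=10,fy=10,interpolation=cv2.INTER_CUBIC))
```

```text
[ 0.5676  6.5004 -2.6799]
(298.31158447265625, 227.55796813964844) 9.758171081542969 [[0.5351 0.0457 0.019 ]]
```

View pics/c7.png

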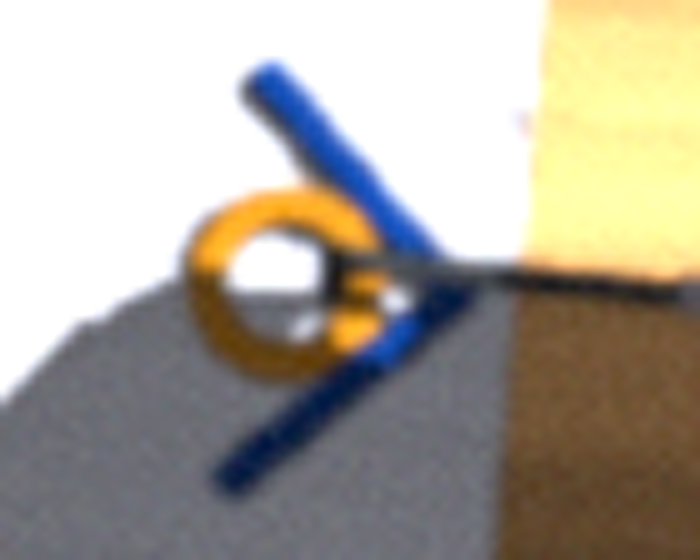

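The ring touches both bars and the pin pulls at its front inner edge ((335,265) in the crop). I'll hold a light pull for another second, then slip the pin back to the middle of the hole and lift it straight up.

Emit:
send_rows --commands '[[1,[0,0.001,0],[0,0,0]],[1,[0,0.001,0],[0,0,0]],[1,[0,0.001,0],[0,0,0]],[1,[0,0.001,0],[0,0,0]],[1,[0,0.001,0],[0,0,0]],[1,[0,0.001,0],[0,0,0]],[1,[0,0.001,0],[0,0,0]],[1,[0,0.001,0],[0,0,0]],[1,[0,0.001,0],[0,0,0]],[1,[0,0.001,0],[0,0,0]],[1,[0,0.001,0],[0,0,0]]]'

```text
t: 13.75
tool_pos: [0.512, -0.2362, 0.0217]
eef_rot: [-2.314, -2.124, -0.0]
ft_force: [0.2, 5.6, -2.4]
width: 0.0204
finger_force: 78.6
```

Emit:
send_rows --commands '[[1,[0,0.006,0],[0,0,0]],[1,[0.001,0.013,0],[0,0,0]],[1,[0.002,0.021,0],[0,0,0]],[1,[0.002,0.03,0],[0,0,0]],[1,[0.003,0.035,0],[0,0,0]],[1,[0.003,0.035,0],[0,0,0]],[1,[0.003,0.035,0],[0,0,0]]]'

```text
t: 14.45
tool_pos: [0.5131, -0.226, 0.0218]
eef_rot: [2.315, 2.124, -0.0]
ft_force: [-0.2, -0.8, -1.6]
width: 0.0207
finger_force: 78.7
```

Emit:
send_rows --commands '[[1,[0,0,0.008],[0,0,0]],[1,[0,0,0.02],[0,0,0]],[1,[0,0,0.04],[0,0,0]],[1,[0,0,0.07],[0,0,0]],[1,[0,0,0.11],[0,0,0]],[1,[0,0,0.16],[0,0,0]],[1,[0,0,0.22],[0,0,0]],[1,[0,0,0.28],[0,0,0]],[1,[0,0,0.3],[0,0,0]],[1,[0,0,0.3],[0,0,0]]]'

```text
t: 15.45
tool_pos: [0.5138, -0.2263, 0.1131]
eef_rot: [2.313, 2.123, 0.001]
ft_force: [-0.5, -0.4, -1.9]
width: 0.0202
finger_force: 78.7
```

Run:
```python
from h import *
np.set_printoptions(precision=4,suppress=True)
f=grab('top','t8');o=ctrl.get_obs();print(o['ft_force'],o['tool_pos'],o['q'])
for n in('t7','t8'):
 f=load(n);h=cv2.cvtColor(f['color'],cv2.COLOR_RGB2HSV)
 m=cv2.inRange(h,(10,130,40),(30,255,255));m[:212]=0;m[250:]=0;m[:,:270]=0;m[:,314:]=0
 p=cv2.findNonZero(m);(c,r)=cv2.minEnclosingCircle(p);print(c,r,onz(f,[c],.019))
```

```text
[-0.0276 -0.3279 -2.0366] [ 0.5132 -0.2261  0.1121] [-0.4149  0.3418 -0.1019  1.1264 -0.0001  1.2418]
(298.31158447265625, 227.55796813964844) 9.758171081542969 [[0.5351 0.0457 0.019 ]]
(298.5, 228.0) 9.962529182434082 [[0.5342 0.0453 0.019 ]]
```

Emit:
send_rows --commands '[[1,[-0.02,-0.02,0],[0,0,-0.02]],[1,[-0.04,-0.05,0],[0,0,-0.042]],[1,[-0.06,-0.08,0],[0,0,-0.064]],[1,[-0.08,-0.11,0],[0,0,-0.086]],[1,[-0.1,-0.13,0],[0,0,-0.108]],[1,[-0.13,-0.16,0],[0,0,-0.13]],[1,[-0.15,-0.19,0],[0,0,-0.152]],[1,[-0.17,-0.22,0],[0,0,-0.174]],[1,[-0.2,-0.25,0],[0,0,-0.196]],[1,[-0.22,-0.28,0],[0,0,-0.218]],[1,[-0.24,-0.3,0],[0,0,-0.24]],[1,[-0.261,-0.319,0],[0,0,-0.258]],[1,[-0.261,-0.319,-0.05],[0,0,-0.2658]],[1,[-0.261,-0.319,-0.13],[0,0,-0.2658]],[1,[-0.261,-0.319,-0.2],[0,0,-0.2658]],[1,[-0.261,-0.319,-0.26],[0,0,-0.2658]],[1,[-0.261,-0.319,-0.29],[0,0,-0.2658]],[1,[-0.261,-0.319,-0.3],[0,0,-0.2658]],[1,[-0.261,-0.319,-0.3],[0,0,-0.2658]]]'

```text
t: 17.4
tool_pos: [0.4346, -0.3216, 0.0216]
eef_rot: [-3.128, 0.29, 0.001]
ft_force: [0.0, 0.3, -1.1]
width: 0.0205
finger_force: 78.6
```

Emit:
send_rows --commands '[[1,[0,0,-0.005],[0,0,0]],[1,[0,0,-0.01],[0,0,0]],[1,[0,0,-0.015],[0,0,0]],[1,[0,0,-0.02],[0,0,0]],[1,[0,0,-0.024],[0,0,0]],[1,[0,0,-0.027],[0,0,0]],[1,[0,0,-0.027],[0,0,0]]]'

```text
t: 18.1
tool_pos: [0.4347, -0.3217, 0.0136]
eef_rot: [-3.128, 0.29, 0.0]
ft_force: [-0.3, 0.4, -0.7]
width: 0.0203
finger_force: 78.7
```

Emit:
send_rows --commands '[[1,[0,0,-0.002],[0,0,0]],[1,[0,0,-0.004],[0,0,0]],[1,[0,0,-0.004],[0,0,0]]]'

```text
t: 18.4
tool_pos: [0.4348, -0.3217, 0.0127]
eef_rot: [-3.128, 0.29, -0.0]
ft_force: [-0.0, 0.6, 1.5]
width: 0.0205
finger_force: 79.1
```

Emit:
send_rows --commands '[[1,[0,0,-0.001],[0,0,0]],[1,[0,0,-0.001],[0,0,0]],[0.6,[0,0,-0.001],[0,0,0]],[0.4,[0,0,-0.001],[0,0,0]],[0.2,[0,0,-0.001],[0,0,0]],[0,[0,0,-0.001],[0,0,0]],[0,[0,0,-0.001],[0,0,0]],[0,[0,0,-0.001],[0,0,0]],[0,[0,0,-0.001],[0,0,0]],[0,[0,0,-0.001],[0,0,0]],[0,[0,0,-0.001],[0,0,0]]]' --squeeze 20

```text
t: 19.5
tool_pos: [0.4347, -0.3217, 0.0122]
eef_rot: [-3.128, 0.29, -0.0]
ft_force: [0.1, -0.6, -0.2]
width: 0.0857
finger_force: 0.0
```

Emit:
send_rows --commands '[[0,[0,0,0.03],[0,0,0]],[0,[0,0,0.1],[0,0,0]],[0,[0,0,0.2],[0,0,0]],[0,[0,0,0.32],[0,0,0]],[0,[-0.06,-0.06,0.44],[0,0,0]],[0,[-0.16,-0.16,0.5],[0,0,0]],[0,[-0.28,-0.26,0.55],[0,0,0]],[0,[-0.4,-0.35,0.58],[0,0,0]],[0,[-0.4,-0.35,0.58],[0,0,0]],[0,[-0.4,-0.35,0.58],[0,0,0]]]'

```text
t: 20.5
tool_pos: [0.314, -0.4273, 0.187]
eef_rot: [3.127, -0.294, 0.001]
ft_force: [0.1, 0.5, -0.1]
width: 0.0851
finger_force: 0.0
```

Run:
```python
from h import *
np.set_printoptions(precision=4,suppress=True)
f=grab('top','t9');o=ctrl.get_obs();print(o['ft_force'],o['tool_pos'],o['width'])
h=cv2.cvtColor(f['color'],cv2.COLOR_RGB2HSV)
m=cv2.inRange(h,(10,130,40),(30,255,255));m[:212]=0;m[250:]=0;m[:,:270]=0;m[:,314:]=0
(c,r)=cv2.minEnclosingCircle(cv2.findNonZero(m));print('ring',c,r,onz(f,[c],.019))
for n in('top0','t9'):
 h=cv2.cvtColor(load(n)['color'],cv2.COLOR_RGB2HSV)
 m=cv2.inRange(h,(5,220,120),(18,255,255));m[:,:440]=0;m[:,510:]=0;m[:240]=0;m[310:]=0
 print('handle',cv2.minAreaRect(cv2.findNonZero(m)))
d=np.abs(load('top0')['color'].astype(int)-load('t9')['color']).max(2)[110:320,425:520]
print('mat-area diff px',(d>60).sum(), [ (x.min(),x.max()) if len(x) else 0 for x in np.nonzero(d>60)])
```

```text
[-0.1614  0.178   0.0678] [ 0.3147 -0.4266  0.1865] 0.08527071286034026
ring (298.4583435058594, 227.86805725097656) 9.963499069213867 [[0.5345 0.0454 0.019 ]]
handle ((471.310791015625, 275.6351318359375), (9.699540138244629, 35.01698303222656), 9.462321281433105)
handle ((471.5540466308594, 275.6756896972656), (9.86393928527832, 35.01698303222656), 9.462322235107422)
mat-area diff px 0 [0, 0]
```

The ring stayed home, and the rod is back on the mat in the same pose as before (handle within 0.3 px). Handing in.

```bash
python3 -c "
from workcell import ctrl
print(ctrl.hand_in())"
```

```text
the job is handed in; nothing more can be done
None
```

I drew the ring home against both bars of the V stop, held it there for about two seconds at mostly 5–6 N (brief peak about 8 N), unhooked the rod without shifting it, laid the rod back in its place on the mat, and handed the job in at about 20.5 s.

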